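# Bed a lens cell's flat in its V-block

### The job

Two brass lens cells lie in V-blocks with their levers leaning over. Using its lever, roll the cell with the red knob in its groove until its flat comes down and beds on the groove's wall, which leaves the lever standing upright; let go of it there, still about centred on its block. Do not lift it out of the groove, and do not disturb the cell with the blue knob.

Things in the scene. Friction and masses are not known exactly. Their poses are not given: they have to be found in the camera images.
- cell_red: Lens cell to roll: brass barrel, diameter 48 mm, 84 mm long, 0.3 kg, lying in block_red's groove. Origin on its axis at mid-length; x = barrel axis, z = along its lever (steel, 7 mm thick, at mid-length, red ball on its end). A silvery flat runs its whole length, 18 mm from the axis, facing (y, z) = (-0.7, -0.7). Rolls and slides easily, a few N at the knob, also past the flat; stays where left.
- cell_red_knob (a point): Centre of the red ball knob, diameter 18 mm, 60 mm from the barrel's axis. At the start the lever leans 55 degrees from upright to the block's +y, the barrel on its round side, axis 46 mm and knob 80 mm above the worktop. Swung up and over the groove, the flat comes onto the groove's -y wall and beds with the lever upright, knob 102 mm up, axis 4 mm lower and 4 mm to -y.
- block_red: Aluminium V-block fixed to the worktop under the red-knobbed cell: 56 mm long (x, along the groove), 66 mm wide (y), 40 mm high; 90 degree groove, its bottom 12 mm above the worktop, 56 mm wide at the top. Origin under its centre, on the worktop; z up. With the flat bedded the cell's axis lies at y = -4, z = 42 mm in this frame and the knob at y = -4, z = 102 mm.
- cell_blue: The same kind of lens cell with a blue ball knob, in its own identical V-block, lever leaning the same way; a bystander, to be left as it is. Origin and axes as for cell_red.
- cell_blue_knob (a point): Centre of the blue ball knob, diameter 18 mm, 60 mm from that barrel's axis.

How it is judged:
By the outcome, as a careful person would: the job done as asked, in the order asked, and still so for the second after the job is handed in, with the robot touching nothing.
It also fails if it takes over 32 s, if anything falls off the work surface, if the arm or the gripper's body presses on something with over 40 N, if the wrist force passes 120 N, or if a joint passes its speed limit or range.

### The arm

A 6-joint arm with a two-finger parallel gripper is mounted at the origin on a cart in front of the work surface, level with it; the furniture and walls round the work are solid. World frame = base frame: x ahead of the robot, y to its left, z up, the work surface at z = 0. Lengths are in m, angles in rad, forces in N, time in s.
With the tool pointing down it reaches from about 0.35 to 0.975 m from the base axis. Payload 4.9 kg.
Tool frame: the origin (TCP) lies midway between the tips of the shut fingers; the grasp point (between the pads) lies 19 mm behind it; z points along the fingers, y is the line along which they close (so a half turn about z gives the same grasp; the last joint's range is limited). The gripper opens to 85 mm and grips with 20 to 120 N. Pads are 22 mm wide; open, the fingers measure 114 mm over their backs; the gripper's body (76 mm by 85 mm) begins 54 mm behind the grasp point. The pads swing forward as they close: fully open they stand 13 mm farther back than shut.
Start: joints at [-1.373, 0.053, 1.613, -0, 1.476, -0.119], TCP at [0.195, -0.594, 0.231] pointing down, gripper open.
Joint ranges: [-3.01, 3.01], [-1.01, 2.22], [0.06, 2.58], [-1.02, 4.17], [0.09, 2.62], [-3.14, 3.14]. Speed limits (rad/s): [2.57, 2.57, 3.14, 3.14, 3.14, 3.14].

### API

Orientations are given as a unit quaternion [w, x, y, z].
In Python, from plant import * gives the robot as it stands.
- The arm moves only by the tool jog_arm, never from a script. Its argument "targets" is a list of rows, each a list of 3 entries, a list of its own where there are three numbers: the shift along the tool's x, y, z in units of 25 mm (1.0 is 25 mm), then the turn, a rotation vector about the tool's x, y, z in units of 8 degrees (1.0 is 8 degrees), then the opening in per cent of the stroke, from 0 (shut) to 100 (fully open). A call has 1 to 8 rows; each row is the pose to reach, as a shift and turn from the pose commanded when the call began, along the tool's axes at that moment; what a row does not reach only later rows make up. A row lasts 1/8 s, in which the tool goes at most 62.5 mm and 10.7 degrees, less where a joint would pass 70% of its speed; a pose out of reach is approached as far as the arm can. A call with a gripper value outside its range is refused whole. The fingers move at their own pace and stop on an object; the grip force is fixed at half the most. Time passes only in rows, so rows that repeat a pose let the fingers close. It gives the time, the measured TCP pose, the force, the opening and the grip force at its end, in the units of the state.
- state(): the state, without advancing time (a new reading comes with each control period).
- grab_frame(name): name is "side" or "top" or "wrist"; returns (picture, depth): 400x640x3 uint8, red, green, blue; 400x640 float32, m along the optical axis (not along the pixel's ray), 0 where there is no reading.
- camera_params(name): a dict with "fovy" (degrees; the focal length in pixels is half the picture's height over the tangent of half this angle, whatever the lens; pixels are square), "cx", "cy" (the principal point, pixels), "rvec" (rotation vector, rad) and "tvec" (3), from world to camera coordinates, as OpenCV has them; the wrist camera has in their place "hand_eye" (4x4, takes a point from camera to tool coordinates, whose origin is the TCP and whose axes are the flange's). Camera axes: x right, y down, z forward; pixel columns grow to the right and rows downward; lengths in m; the calibration is good to about 2 mm. A picture is of the moment at which its call begins: read the wrist's pose just before it. camera_params takes no time and is no camera call.
- job_done(): hands the job in; it is judged then, once.
The state is a dict: "time": time; "joint_pos": joint angles; "joint_vel": joint speeds; "joint_efforts": joint torques, N m; "tool_pos": TCP position; "tool_rot": TCP orientation; "contact_force": force on the tool from outside, world axes, zero at the start; "ft_torque": the same for the moment, N m; "gripper_width": opening from 0.0 (shut) to 1.0 (fully open); "grasp_force": force on a finger pad.
Only numpy, scipy, OpenCV 4.12 (cv2) and the standard library are available. Lean on these libraries where they do the work, as an engineer would, in place of code of your own. Each camera call takes 0.05 s, during which the arm holds its last target. There are 200 camera calls.

## Working session

There is one attempt and no reset: what is moved stays moved. The work goes in short steps, Python scripts to look and compute and a tool call to move; the robot and the scene stay as the last step left them, time stands still between calls to the robot, and variables do not carry over. Pictures are saved under pics/ and viewed, at most 10 in all, crops included, and the job is handed in when it is done.

Besides the shell and the picture viewer there is one more tool, called after ">>>" by a JSON object that holds its "api" and its "payload". jog_arm: Moves the arm, as the interface text tells. Its arguments: {"type":"object","properties":{"targets":{"type":"array"}},"required":["targets"]}

```bash
mkdir -p pics
cat > h.py <<'E'
from plant import *
import numpy as np, cv2
from scipy.spatial.transform import Rotation as R
def cloud(name):
    s=state(); im,d=grab_frame(name); p=camera_params(name)
    f=200/np.tan(np.radians(p["fovy"])/2)
    v,u=np.mgrid[0:400,0:640]
    P=np.stack([(u-p["cx"])/f*d,(v-p["cy"])/f*d,d],-1)
    if "rvec" in p:
        M=cv2.Rodrigues(np.array(p["rvec"],float))[0]; W=(P-np.array(p["tvec"]).ravel())@M
    else:
        H=np.array(p["hand_eye"]); q=s["tool_rot"]; Rt=R.from_quat([q[1],q[2],q[3],q[0]]).as_matrix()
        W=(P@H[:3,:3].T+H[:3,3])@Rt.T+np.array(s["tool_pos"])
    W[d==0]=np.nan
    return im,d,W
def masks(im):
    h=cv2.cvtColor(im,cv2.COLOR_RGB2HSV); H,S,V=h[...,0],h[...,1],h[...,2]
    ok=(S>150)&(V>60)
    return {"red":ok&((H<6)|(H>174)),"blue":ok&(H>100)&(H<130)}
def sphere(W,m,r=.009):
    p=W[m]; p=p[~np.isnan(p).any(1)]
    if len(p)<8: return None,len(p)
    from scipy.optimize import least_squares
    c=np.median(p,0)
    o=least_squares(lambda x:np.linalg.norm(p-x,axis=1)-r,c-[0,0,.006],loss="soft_l1",f_scale=.001)
    return o.x.round(4),len(p)
E
python3 - <<'E'
from h import *
print(state())
for n in("side","top"):
    im,d,W=cloud(n); cv2.imwrite(f"pics/{n}1.png",im[...,::-1]); np.save(n+".npy",W)
    for k,m in masks(im).items():
        ys,xs=np.nonzero(m); print(n,k,sphere(W,m),len(xs), (np.median(xs),np.median(ys)) if len(xs) else 0)
E
```

```text
{'time': 0.0, 'joint_pos': array([-1.37300219e+00,  5.33734304e-02,  1.61432546e+00,  9.33944416e-06,
        1.47599032e+00, -1.19011656e-01]), 'joint_vel': array([-0.00024038, -0.00177643,  0.0004772 ,  0.00117061, -0.00074521,
        0.0008953 ]), 'joint_efforts': array([ 1.00858142e-03, -3.93676937e+01, -3.70179069e+01,  2.69324727e-05,
        7.06518869e-03, -4.88907645e-06]), 'tool_pos': array([ 0.1945786 , -0.59327262,  0.23003395]), 'tool_rot': array([-1.04764747e-03,  9.87480000e-01,  1.57740769e-01, -3.66375950e-05]), 'contact_force': array([-0.49048047, -0.23017616,  0.40812289]), 'ft_torque': array([-0.01735282, -0.02057572, -0.03497213]), 'grasp_force': 0.0, 'gripper_width': 1.0020472623421102}
side red (array([0.9323, 0.3943, 0.2014]), 1040) 1043 (np.float64(446.0), np.float64(43.0))
side blue (array([ 0.7265, -0.0721,  0.0961]), 347) 347 (np.float64(497.0), np.float64(223.0))
top red (array([1.0092, 0.8184, 0.0179]), 141) 141 (np.float64(2.0), np.float64(16.0))
top blue (array([ 0.528 , -0.0693,  0.0792]), 42) 42 (np.float64(368.0), np.float64(197.0))
```

View pics/top1.png

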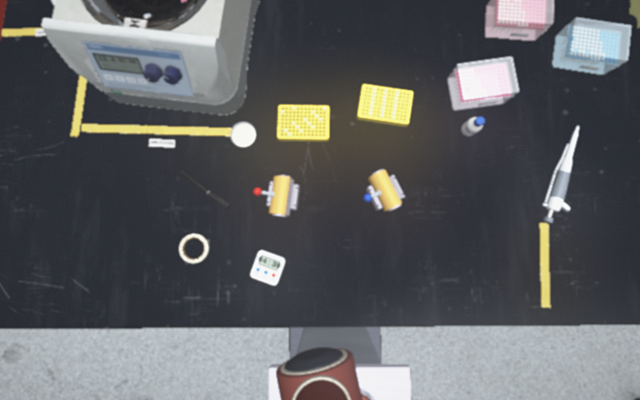

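View pics/side1.png

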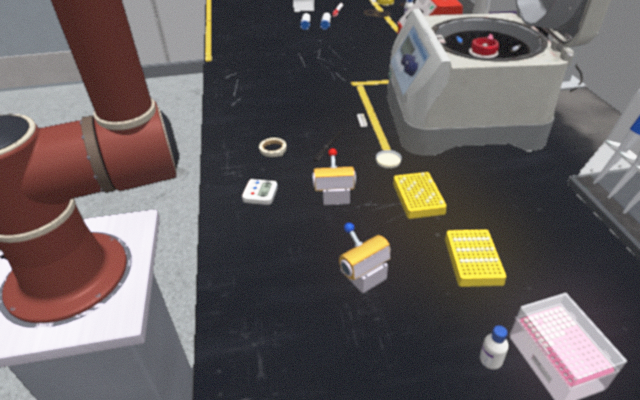

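The top view shows the red knob at (257,191) with its barrel at (283,196), and the blue knob at (368,197) with its barrel at (385,190). The side view has red at (333,153) and blue at (349,227).

Run:
```python
from h import *
im=cv2.imread("pics/top1.png")[...,::-1]; W=np.load("top.npy")
h=cv2.cvtColor(np.ascontiguousarray(im),cv2.COLOR_RGB2HSV)
for nm,(u0,u1,v0,v1) in {"red":(250,305,165,225),"blue":(360,410,160,220)}.items():
    b=np.zeros(im.shape[:2],bool); b[v0:v1,u0:u1]=1
    m=masks(im)[nm]&b; print(nm,"knob",sphere(W,m),np.nanmedian(W[m],0))
    g=b&(h[...,0]>8)&(h[...,0]<30)&(h[...,1]>80)&(h[...,2]>90)&(W[...,2]>.03)
    p=W[g]; c=p.mean(0); w,V=np.linalg.eigh(np.cov((p-c)[:,:2].T)); a=V[:,1]
    t=(p-c)[:,:2]@a; print("barrel",c.round(4),"axis deg",np.degrees(np.arctan2(a[1],a[0])).round(1),"ext",t.min(),t.max(),"zmax",np.percentile(p[:,2],95),len(p), "mid",(c[:2]+a*(t.min()+t.max())/2).round(4))
    q=W[b&(W[...,2]>.02)&(W[...,2]<.046)&(h[...,1]<60)]; print("block top",np.nanmean(q,0),len(q))
im=cv2.imread("pics/side1.png")[...,::-1]; W=np.load("side.npy")
for nm,(u0,u1,v0,v1) in {"red":(310,360,140,175),"blue":(335,360,215,240)}.items():
    b=np.zeros(im.shape[:2],bool); b[v0:v1,u0:u1]=1
    print("side",nm,sphere(W,masks(im)[nm]&b))
```

```text
red knob (array([0.5439, 0.171 , 0.0785]), 42) [0.54340078 0.171252   0.08523417]
barrel [0.5367 0.125  0.0653] axis deg 171.5 ext -0.04530128960951104 0.04156186796541365 zmax 0.06948742223003004 567 mid [0.5386 0.1247]
block top [0.53550053 0.1103796  0.03644255] 277
blue knob (array([ 0.5258, -0.0666,  0.078 ]), 35) [ 0.52605261 -0.06478331  0.08517411]
barrel [ 0.5448 -0.1062  0.0639] axis deg -156.2 ext -0.04166315826185445 0.042201756244112466 zmax 0.06919893022947643 642 mid [ 0.5446 -0.1063]
block top [ 0.54263458 -0.1138201   0.0357402 ] 261
side red (array([0.5431, 0.1747, 0.0811]), 55)
side blue (array([ 0.5256, -0.064 ,  0.0812]), 70)
```

>>> {"api": "jog_arm", "payload": {"targets": [[[22.8,-24.8,0],[0,0,-7.9],60],[[22.8,-24.8,0],[0,0,-7.9],60],[[22.8,-24.8,0],[0,0,-7.9],60],[[22.8,-24.8,0],[0,0,-7.9],60],[[22.8,-24.8,0],[0,0,-7.9],60],[[22.8,-24.8,0],[0,0,-7.9],60],[[22.8,-24.8,0],[0,0,-7.9],60],[[22.8,-24.8,0],[0,0,-7.9],60]]}}

```text
time: 1.1
tool_pos: [0.4018, -0.1367, 0.2311]
tool_rot: [0.0, 0.759, 0.652, 0.0]
contact_force: [0.8, -1.0, -0.5]
gripper_width: 0.598
grasp_force: 0.0
```

```bash
cat >> h.py <<'E'
def to(p,ydeg=None):
    """shift in tool units to world point p (TCP); turn units so that tool is straight down with y along ydeg"""
    s=state(); q=s["tool_rot"]; Rt=R.from_quat([q[1],q[2],q[3],q[0]])
    sh=Rt.inv().apply(np.array(p)-s["tool_pos"])/.025; tr=None
    if ydeg is not None:
        a=np.radians(ydeg); y=np.array([np.cos(a),np.sin(a),0]); z=np.array([0,0,-1.]); G=np.c_[np.cross(y,z),y,z]
        tr=(Rt.inv()*R.from_matrix(G)).as_rotvec(degrees=True)/8
    print("t",round(s["time"],2),"tcp",s["tool_pos"].round(4),"shift",sh.round(2),"turn",None if tr is None else tr.round(2),"F",s["contact_force"].round(1),"w",round(s["gripper_width"],3))
E
python3 -c "
from h import *
to([.5435,.173,.23],-8.5)"
```

```text
t 1.1 tcp [ 0.4018 -0.1367  0.2311] shift [13.1   3.73  0.04] turn [ 0.    0.   -0.02] F [ 0.8 -1.  -0.5] w 0.598
```

>>> {"api": "jog_arm", "payload": {"targets": [[[12.6,3.6,0],[0,0,0],60],[[12.6,3.6,0],[0,0,0],60],[[12.6,3.6,0],[0,0,0],60],[[12.6,3.6,0],[0,0,0],60],[[12.6,3.6,0],[0,0,0],60],[[12.6,3.6,0],[0,0,0],60],[[12.6,3.6,0],[0,0,0],60],[[12.6,3.6,0],[0,0,0],60]]}}

```text
time: 2.1
tool_pos: [0.5375, 0.158, 0.2311]
tool_rot: [0.0, 0.759, 0.651, -0.0]
contact_force: [-0.5, 0.1, 0.7]
gripper_width: 0.602
grasp_force: 0.0
```

Run:
```python
from h import *
to([.5435,.173,.23],-8.5)
im,d,W=cloud("wrist"); cv2.imwrite("pics/w1.png",im[...,::-1]); np.save("w1.npy",W)
m=masks(im)["red"]&(W[...,2]>.06)
ys,xs=np.nonzero(m); print(sphere(W,m),len(xs),np.median(xs),np.median(ys))
h=cv2.cvtColor(im,cv2.COLOR_RGB2HSV)
g=(h[...,0]>8)&(h[...,0]<30)&(h[...,1]>80)&(h[...,2]>90)&(W[...,2]>.05)&(W[...,2]<.09)&(np.linalg.norm(W[...,:2]-[.5365,.1245],axis=-1)<.06)
p=W[g]
if len(p)>50:
    c=p.mean(0); w,V=np.linalg.eigh(np.cov((p-c)[:,:2].T)); a=V[:,1]; t=(p-c)[:,:2]@a
    print(c.round(4),np.degrees(np.arctan2(a[1],a[0])),t.min(),t.max(),(c[:2]+a*(t.min()+t.max())/2).round(4),len(p),np.percentile(p[:,2],98))
    r=p[p[:,2]>np.percentile(p[:,2],85)];print("ridge",r.mean(0))
```

```text
t 2.1 tcp [0.5375 0.158  0.2311] shift [0.63 0.15 0.04] turn [-0.    0.   -0.03] F [-0.5  0.1  0.7] w 0.602
(array([0.5425, 0.1718, 0.0801]), 221) 221 323.0 173.0
[0.5371 0.1294 0.0656] 172.19311155325136 -0.04367139935463938 0.041979869961772415 [0.5379 0.1293] 2430 0.07063342478324636
ridge [0.53615419 0.12348279 0.07014487]
```

View pics/w1.png

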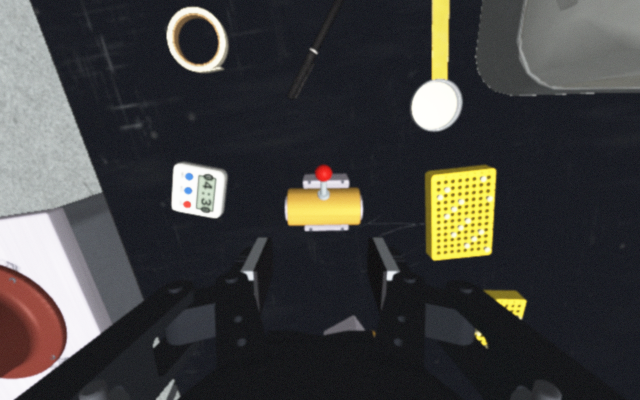

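The wrist view shows the red knob at (323,173) over the block, with the lever at (323,188) and nothing else nearby. I'll descend and pinch the knob along the barrel axis.

>>> {"api": "jog_arm", "payload": {"targets": [[[0.58,0.12,2],[0,0,0],60],[[0.58,0.12,4],[0,0,0],55],[[0.58,0.12,5.5],[0,0,0],50],[[0.58,0.12,6.4],[0,0,0],45],[[0.58,0.12,6.84],[0,0,0],45],[[0.58,0.12,6.84],[0,0,0],45],[[0.58,0.12,6.84],[0,0,0],45],[[0.58,0.12,6.84],[0,0,0],45]]}}

```text
time: 3.15
tool_pos: [0.5441, 0.1732, 0.0618]
tool_rot: [0.001, 0.758, 0.652, 0.001]
contact_force: [-0.7, 0.2, -0.2]
gripper_width: 0.45
grasp_force: 0.0
```

Run:
```python
from h import *
to([.5425,.172,.060],-8)
im,d,W=cloud("wrist"); cv2.imwrite("pics/w2.png",im[...,::-1])
m=masks(im)["red"]&(W[...,2]>.06); print(sphere(W,m))
```

```text
t 3.15 tcp [0.5441 0.1732 0.0618] shift [-0.06 -0.06  0.07] turn [ 0.02 -0.01 -0.08] F [-0.7  0.2 -0.2] w 0.45
(array([0.5432, 0.172 , 0.08  ]), 1000)
```

View pics/w2.png

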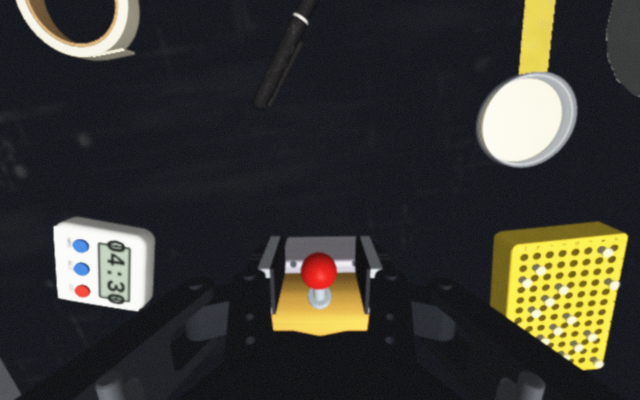

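The knob at (319,270) sits midway between the pads, so I'll close.

>>> {"api": "jog_arm", "payload": {"targets": [[[-0.05,-0.03,0.05],[0,0,0],20],[[-0.05,-0.03,0.05],[0,0,0],10],[[-0.05,-0.03,0.05],[0,0,0],0],[[-0.05,-0.03,0.05],[0,0,0],0],[[-0.05,-0.03,0.05],[0,0,0],0],[[-0.05,-0.03,0.05],[0,0,0],0]]}}

```text
time: 3.95
tool_pos: [0.5423, 0.1721, 0.0592]
tool_rot: [-0.0, 0.758, 0.652, 0.0]
contact_force: [1.0, 2.3, 1.2]
gripper_width: 0.175
grasp_force: 58.4
```

Run:
```python
from h import *
to([.5425,.172,.060],-8)
K=lambda th:(lambda d:np.array([(d-24)/2**.5+60*np.sin(th),46+(d-24)/2**.5+60*np.cos(th)]))(24*np.cos(max(0,np.arccos(.75)-abs(th))))
k0=K(np.radians(55))
for t in range(55,-1,-5): print(t,((K(np.radians(t))-k0)/25*[1,-1]).round(2))
```

```text
t 3.95 tcp [0.5423 0.1721 0.0592] shift [-0.    0.01 -0.03] turn [ 0.   -0.   -0.08] F [1.  2.3 1.2] w 0.175
55 [ 0. -0.]
50 [-0.13 -0.17]
45 [-0.27 -0.32]
40 [-0.42 -0.46]
35 [-0.59 -0.59]
30 [-0.78 -0.69]
25 [-0.98 -0.77]
20 [-1.19 -0.83]
15 [-1.42 -0.87]
10 [-1.65 -0.89]
5 [-1.89 -0.88]
0 [-2.14 -0.85]
```

>>> {"api": "jog_arm", "payload": {"targets": [[[-0.13,0,-0.17],[0,0,0],0],[[-0.27,0,-0.32],[0,0,0],0],[[-0.42,0,-0.46],[0,0,0],0],[[-0.42,0,-0.46],[0,0,0],0]]}}

```text
time: 4.45
tool_pos: [0.5408, 0.1616, 0.071]
tool_rot: [-0.0, 0.759, 0.652, 0.001]
contact_force: [1.7, 5.2, 0.1]
gripper_width: 0.171
grasp_force: 58.5
```

```bash
cat > chk.py <<'E'
from h import *
import sys
to([.5425,.172,.060],-8)
s=state(); print(s["ft_torque"],s["grasp_force"])
im,d,W=cloud("side"); cv2.imwrite(sys.argv[1],cv2.resize(im[110:260,260:440],None,fx=4,fy=4,interpolation=2)[...,::-1])
b=np.zeros(im.shape[:2],bool); b[120:185,300:370]=1
print("side red",sphere(W,masks(im)["red"]&b&(W[...,2]>.06)), "blue",sphere(W,masks(im)["blue"]&(W[...,2]>.06)&(W[...,0]<.6)))
E
python3 chk.py pics/s2.png
```

```text
t 4.45 tcp [0.5408 0.1616 0.071 ] shift [0.42 0.01 0.44] turn [ 0.   -0.01 -0.08] F [1.7 5.2 0.1] w 0.171
[ 0.86703333 -0.12253083 -0.0270746 ] 58.50573420524597
side red (array([0.5404, 0.1637, 0.0934]), 41) blue (array([ 0.5253, -0.065 ,  0.0817]), 64)
```

View pics/s2.png

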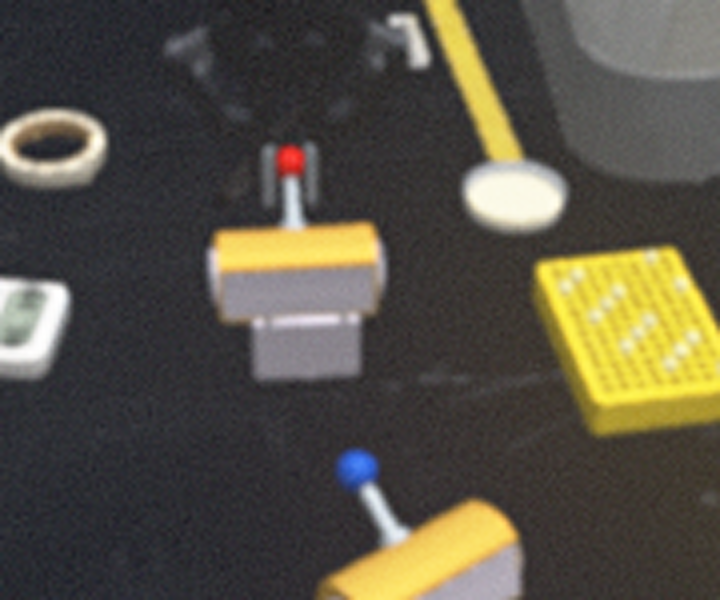

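The knob is held at crop (291,160), the lever is rising, the barrel sits in its groove and blue is unchanged. Forces are low, so I'll continue the arc.

>>> {"api": "jog_arm", "payload": {"targets": [[[-0.17,0,-0.13],[0,0,0],0],[[-0.36,0,-0.23],[0,0,0],0],[[-0.56,0,-0.31],[0,0,0],0],[[-0.77,0,-0.37],[0,0,0],0],[[-1.0,0,-0.41],[0,0,0],0],[[-1.23,0,-0.43],[0,0,0],0],[[-1.23,0,-0.43],[0,0,0],0]]}}

```text
time: 5.38
tool_pos: [0.5391, 0.1339, 0.0861]
tool_rot: [0.0, 0.758, 0.652, 0.005]
contact_force: [-0.9, 12.2, 13.2]
gripper_width: 0.169
grasp_force: 62.1
```

```bash
python3 chk.py pics/s3.png
```

```text
t 5.38 tcp [0.5391 0.1339 0.0861] shift [ 1.52 -0.1   1.05] turn [ 0.05 -0.05 -0.08] F [-0.9 12.2 13.2] w 0.169
[2.0896191  0.08275978 0.09335062] 62.067357301712036
side red (array([0.5399, 0.1419, 0.1106]), 45) blue (array([ 0.5256, -0.0648,  0.0814]), 64)
```

View pics/s3.png

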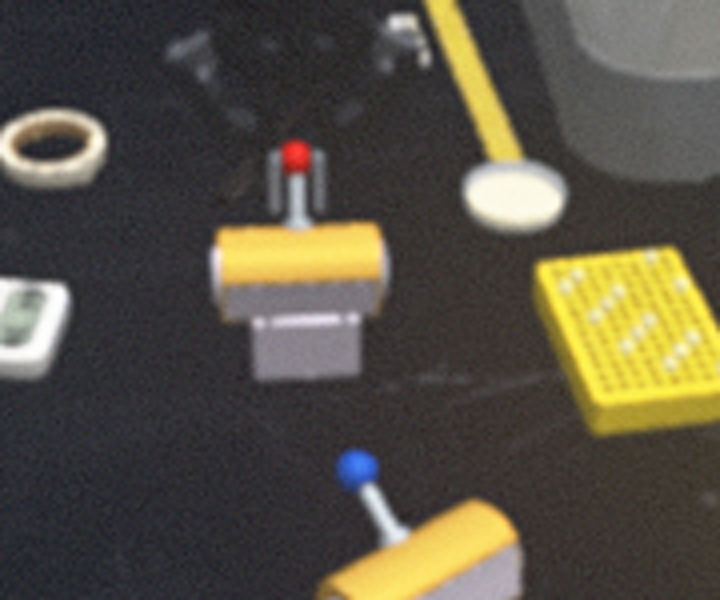

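The barrel is still in the groove, but the wrist force rose and the knob slipped in the pads, because a tool that keeps its angle resists the ball turning. I'll ease back, release and regrip with the tool tilted along the lever.

>>> {"api": "jog_arm", "payload": {"targets": [[[0.12,0,0],[0,0,0],0],[[0.25,0,0],[0,0,0],0],[[0.25,0,0],[0,0,0],35],[[0.25,0,0],[0,0,0],45],[[0.25,0,0],[0,0,0],45],[[0.25,0,0],[0,0,0],45]]}}

```text
time: 6.18
tool_pos: [0.5366, 0.137, 0.0809]
tool_rot: [-0.0, 0.759, 0.652, -0.0]
contact_force: [0.5, 0.6, 1.1]
gripper_width: 0.453
grasp_force: 0.0
```

Run:
```python
from h import *
to([.5425,.172,.060],-8)
im,d,W=cloud("wrist"); cv2.imwrite("pics/w4.png",im[...,::-1])
m=masks(im)["red"]&(W[...,2]>.06); print(sphere(W,m))
im,d,W=cloud("side"); cv2.imwrite("pics/s4.png",cv2.resize(im[130:210,290:380],None,fx=6,fy=6,interpolation=2)[...,::-1])
b=np.zeros(im.shape[:2],bool); b[120:185,300:370]=1
print("side",sphere(W,masks(im)["red"]&b&(W[...,2]>.06)))
```

```text
t 6.17 tcp [0.5366 0.137  0.0809] shift [1.42 0.02 0.83] turn [-0.01  0.   -0.08] F [0.5 0.6 1.1] w 0.453
(array([0.5432, 0.1703, 0.0824]), 896)
side (array([0.5431, 0.1717, 0.0839]), 43)
```

View pics/s4.png

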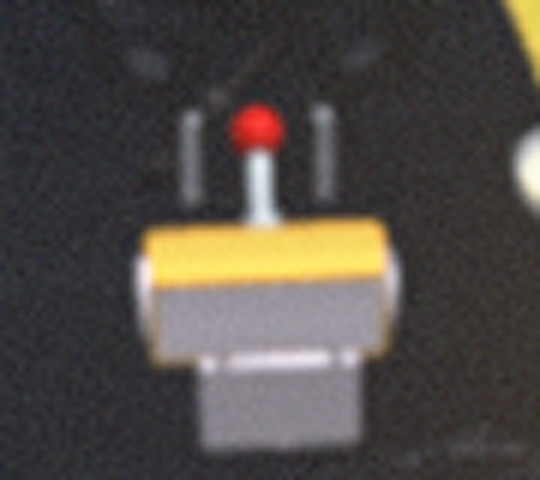

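After release the knob fell back to (0.543, 0.170, 0.082), about 52° of lean, with the cell seated in its groove. I'll tilt the tool 40° along the lever, regrip, and turn the tool with the cell.

>>> {"api": "jog_arm", "payload": {"targets": [[[0,0,-1.5],[0,0,0],45],[[1,0.04,-2.4],[0,-1.3,0],45],[[2.27,0.07,-2.4],[0,-2.6,0],45],[[2.27,0.07,-2.0],[0,-3.9,0],45],[[2.27,0.07,-1.4],[0,-5,0],45],[[2.27,0.07,-1.15],[0,-5,0],45],[[2.27,0.07,-1.15],[0,-5,0],45],[[2.27,0.07,-1.15],[0,-5,0],45]]}}

```text
time: 7.28
tool_pos: [0.548, 0.1926, 0.1119]
tool_rot: [0.223, 0.714, 0.612, -0.258]
contact_force: [-0.4, -0.3, 0.2]
gripper_width: 0.448
grasp_force: 0.0
```

```bash
cat > m.py <<'E'
from h import *
im,d,W=cloud("wrist"); cv2.imwrite("pics/w5.png",im[...,::-1])
m=masks(im)["red"]&(W[...,2]>.06); k,n=sphere(W,m); print("knob",k,n)
s=state(); q=s["tool_rot"]; Rt=R.from_quat([q[1],q[2],q[3],q[0]])
to(k+Rt.apply([0,0,.0195])); print("axes",Rt.as_matrix().round(3), s["joint_pos"].round(2))
E
python3 m.py
```

```text
knob [0.5407 0.1703 0.0831] 599
t 7.33 tcp [0.5481 0.1926 0.1121] shift [ 0.03 -0.16  2.26] turn None F [ 0.6  0.3 -0.1] w 0.453
axes [[ 0.118  0.988 -0.095]
 [ 0.758 -0.152 -0.634]
 [-0.641  0.003 -0.768]] [ 0.46  0.35  1.59 -0.55  1.63  0.71]
```

>>> {"api": "jog_arm", "payload": {"targets": [[[0.03,-0.1,0.9],[0,0,0],45],[[0.03,-0.1,1.7],[0,0,0],45],[[0.03,-0.1,2.24],[0,0,0],45],[[0.03,-0.1,2.24],[0,0,0],45],[[0.03,-0.1,2.24],[0,0,0],45]]}}

```text
time: 7.95
tool_pos: [0.5397, 0.1586, 0.0669]
tool_rot: [0.223, 0.713, 0.612, -0.259]
contact_force: [0.3, 0.3, -0.1]
gripper_width: 0.45
grasp_force: 0.0
```

```bash
python3 m.py
```

```text
knob [0.5433 0.1704 0.0826] 1009
t 8.0 tcp [0.5399 0.1589 0.0672] shift [-0.03  0.07  0.  ] turn None F [-0.   0.4 -0. ] w 0.45
axes [[ 0.116  0.989 -0.096]
 [ 0.758 -0.15  -0.635]
 [-0.642  0.001 -0.766]] [ 0.42  0.36  1.67 -0.57  1.54  0.72]
```

View pics/w5.png

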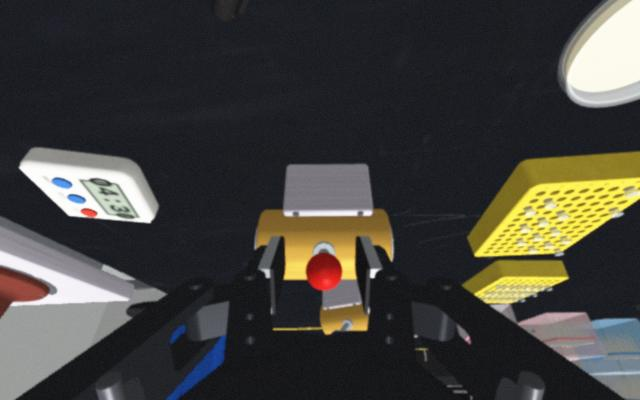

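The knob at (323,271) is between the pads and the lever is aligned, so I'll close and compute the arc.

>>> {"api": "jog_arm", "payload": {"targets": [[[-0.03,0.07,0],[0,0,0],20],[[-0.03,0.07,0],[0,0,0],5],[[-0.03,0.07,0],[0,0,0],0],[[-0.03,0.07,0],[0,0,0],0],[[-0.03,0.07,0],[0,0,0],0],[[-0.03,0.07,0],[0,0,0],0]]}}

```text
time: 8.75
tool_pos: [0.5416, 0.1583, 0.0678]
tool_rot: [0.223, 0.713, 0.613, -0.258]
contact_force: [0.1, 5.4, 6.3]
gripper_width: 0.172
grasp_force: 58.7
```

```bash
cat > arc.py <<'E'
from h import *
def K(t):
    t=np.radians(t); d=24*np.cos(max(0,np.arccos(.75)-abs(t))); e=(d-24)/2**.5
    return np.array([e+60*np.sin(t),46+e+60*np.cos(t)])
def arc(th0,a0,ths,press=1.):
    def tcp(t): a=np.radians(a0+th0-t); return K(t)+19.5*np.array([np.sin(a),-np.cos(a)])
    a=np.radians(a0); X=np.array([np.cos(a),np.sin(a)]); Z=np.array([np.sin(a),-np.cos(a)])
    for t in ths:
        v=tcp(t)-tcp(th0)-[0,press*(th0-t)/52.]; print(t,"x %.2f z %.2f turn %.2f"%(v@X/25,v@Z/25,(th0-t)/8))
E
python3 - <<'E'
from arc import *
to([0,0,0])
arc(52.5,-40,np.arange(48.5,-8,-4))
print(); arc(20.5,-8,np.arange(16.5,-8,-4))
E
```

```text
t 8.75 tcp [0.5416 0.1583 0.0678] shift [ -5.57 -20.48   8.16] turn None F [0.1 5.4 6.3] w 0.172
48.5 x -0.11 z -0.03 turn 0.50
44.5 x -0.22 z -0.05 turn 1.00
40.5 x -0.33 z -0.07 turn 1.50
36.5 x -0.44 z -0.07 turn 2.00
32.5 x -0.56 z -0.06 turn 2.50
28.5 x -0.67 z -0.04 turn 3.00
24.5 x -0.78 z -0.00 turn 3.50
20.5 x -0.90 z 0.04 turn 4.00
16.5 x -1.01 z 0.10 turn 4.50
12.5 x -1.12 z 0.17 turn 5.00
8.5 x -1.22 z 0.26 turn 5.50
4.5 x -1.33 z 0.35 turn 6.00
0.5 x -1.43 z 0.46 turn 6.50
-3.5 x -1.51 z 0.49 turn 7.00
-7.5 x -1.60 z 0.53 turn 7.50

16.5 x -0.13 z -0.01 turn 0.50
12.5 x -0.26 z -0.01 turn 1.00
8.5 x -0.39 z 0.01 turn 1.50
4.5 x -0.53 z 0.03 turn 2.00
0.5 x -0.67 z 0.07 turn 2.50
-3.5 x -0.76 z 0.05 turn 3.00
-7.5 x -0.85 z 0.04 turn 3.50
```

>>> {"api": "jog_arm", "payload": {"targets": [[[-0.11,0,-0.03],[0,0.5,0],0],[[-0.22,0,-0.05],[0,1,0],0],[[-0.33,0,-0.07],[0,1.5,0],0],[[-0.44,0,-0.07],[0,2,0],0],[[-0.44,0,-0.07],[0,2,0],0]]}}

```text
time: 9.38
tool_pos: [0.5407, 0.1502, 0.0771]
tool_rot: [0.136, 0.743, 0.637, -0.156]
contact_force: [0.2, 3.8, 6.8]
gripper_width: 0.17
grasp_force: 59.3
```

```bash
cp pics/s3.png pics/s3b.png; python3 chk.py pics/s5.png; python3 -c "
from arc import *
arc(36.5,-24,[32.5,28.5,24.5,20.5])"
```

```text
t 9.38 tcp [0.5407 0.1502 0.0771] shift [ 1.07 -0.06  0.27] turn [-0.    2.99 -0.09] F [0.2 3.8 6.8] w 0.17
[0.3056626  0.00914288 0.03016256] 59.25743043422699
side red (array([0.5411, 0.1586, 0.0952]), 37) blue (array([ 0.5258, -0.065 ,  0.0813]), 62)
32.5 x -0.11 z -0.02 turn 0.50
28.5 x -0.23 z -0.03 turn 1.00
24.5 x -0.35 z -0.03 turn 1.50
20.5 x -0.47 z -0.02 turn 2.00
```

>>> {"api": "jog_arm", "payload": {"targets": [[[-0.11,0,-0.02],[0,0.5,0],0],[[-0.23,0,-0.03],[0,1,0],0],[[-0.35,0,-0.03],[0,1.5,0],0],[[-0.47,0,-0.02],[0,2,0],0],[[-0.47,0,-0.02],[0,2,0],0]]}}

```text
time: 10.05
tool_pos: [0.5392, 0.1394, 0.0823]
tool_rot: [0.046, 0.757, 0.65, -0.052]
contact_force: [0.1, 1.7, 9.0]
gripper_width: 0.17
grasp_force: 59.4
```

```bash
python3 chk.py pics/s6.png
```

```text
t 10.05 tcp [0.5392 0.1394 0.0823] shift [ 1.42 -0.07  0.7 ] turn [ 0.01  0.99 -0.09] F [0.1 1.7 9. ] w 0.17
[0.16194503 0.09017637 0.04781601] 59.42848742008209
side red (array([0.54  , 0.1429, 0.1021]), 46) blue (array([ 0.525 , -0.0652,  0.0811]), 64)
```

View pics/s6.png

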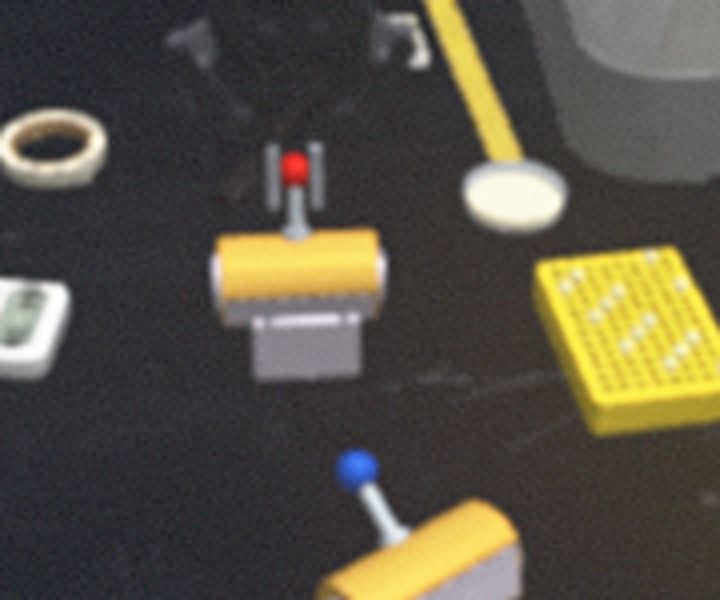

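The knob is at crop (295,168), the flat (silvery strip) is nearly tucked down, and the cell is seated. I'll finish the arc.

>>> {"api": "jog_arm", "payload": {"targets": [[[-0.13,0,-0.01],[0,0.5,0],0],[[-0.26,0,-0.01],[0,1,0],0],[[-0.39,0,0.01],[0,1.5,0],0],[[-0.53,0,0.03],[0,2,0],0],[[-0.68,0,0.07],[0,2.55,0],0],[[-0.68,0,0.07],[0,2.55,0],0],[[-0.68,0,0.07],[0,2.55,0],0]]}}

```text
time: 10.98
tool_pos: [0.5371, 0.123, 0.0834]
tool_rot: [-0.07, 0.754, 0.648, 0.083]
contact_force: [0.0, 0.2, 10.4]
gripper_width: 0.169
grasp_force: 59.6
```

```bash
python3 chk.py pics/s7.png
```

```text
t 10.97 tcp [0.5371 0.123  0.0834] shift [ 1.72 -0.09  1.34] turn [ 0.03 -1.56 -0.09] F [ 0.   0.2 10.4] w 0.169
[ 0.30194591  0.07464545 -0.00451979] 59.55540955066681
side red (array([0.536 , 0.1205, 0.1034]), 48) blue (array([ 0.5255, -0.0644,  0.0815]), 64)
```

>>> {"api": "jog_arm", "payload": {"targets": [[[0,0,-0.05],[0,0,0],0],[[0,0,-0.05],[0,0,0],30],[[0,0,-0.05],[0,0,0],50],[[0,0,-0.05],[0,0,0],50],[[0,0,-0.05],[0,0,0],50],[[0,0,-1.0],[0,0,0],50],[[0,0,-2.5],[0,0,0],50],[[0,0,-2.5],[0,0,0],50]]}}

```text
time: 12.02
tool_pos: [0.5361, 0.1095, 0.1462]
tool_rot: [-0.068, 0.754, 0.648, 0.084]
contact_force: [0.8, 0.2, 0.3]
gripper_width: 0.499
grasp_force: 0.0
```

```bash
python3 m.py; python3 chk.py pics/s8.png
```

```text
knob [0.5361 0.1191 0.1014] 410
t 12.07 tcp [0.5348 0.1097 0.1441] shift [ 0.   -0.01  2.53] turn None F [-0.6 -0.3 -1.2] w 0.502
axes [[ 0.146  0.989  0.035]
 [ 0.966 -0.151  0.212]
 [ 0.215  0.003 -0.977]] [-0.05 -0.1   1.93  0.22  1.3   0.05]
t 12.07 tcp [0.5348 0.1097 0.1441] shift [ 1.73 -0.08  3.82] turn [ 0.03 -1.55 -0.08] F [-0.6 -0.3 -1.2] w 0.502
[-0.14209256 -0.02321202 -0.0154405 ] 0.0
side red (array([0.5359, 0.1211, 0.1031]), 54) blue (array([ 0.5258, -0.0644,  0.0813]), 63)
```

View pics/s8.png

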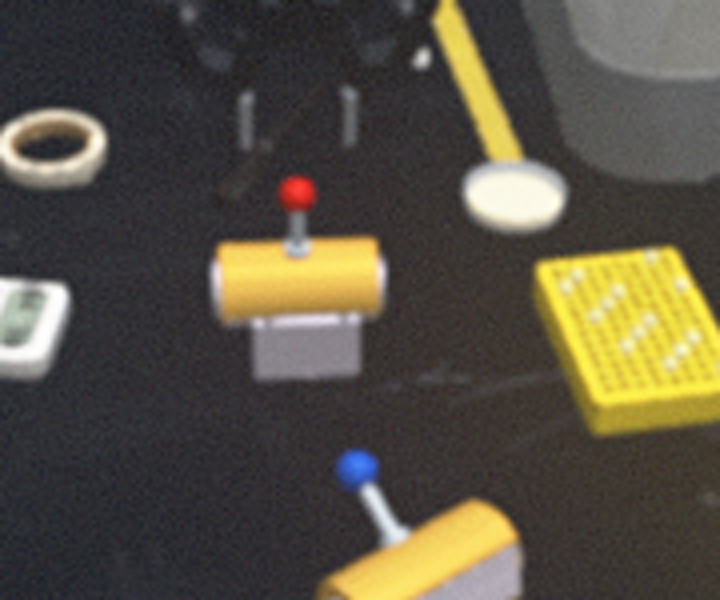

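Released, and the knob is at crop (297,193) with the lever upright. I'll back off, level the tool and check the lever angle with a cylinder fit of the barrel.

>>> {"api": "jog_arm", "payload": {"targets": [[[0,0,-1.5],[0,0,0],60],[[-0.5,0,-3],[0,-0.8,0],60],[[-1,0,-3],[0,-1.5,0],60],[[-1,0,-3],[0,-1.5,0],60],[[-1,0,-3],[0,-1.5,0],60]]}}

```text
time: 12.75
tool_pos: [0.5267, 0.0702, 0.2084]
tool_rot: [-0.004, 0.758, 0.652, 0.002]
contact_force: [0.4, -0.5, 0.4]
gripper_width: 0.597
grasp_force: 0.0
```

```bash
cat > fit.py <<'E'
from h import *
from scipy.optimize import least_squares
def fit(name):
    im,d,W=cloud(name); h=cv2.cvtColor(im,cv2.COLOR_RGB2HSV)
    near=np.linalg.norm(W[...,:2]-[.536,.12],axis=-1)<.055
    g=near&(h[...,0]>8)&(h[...,0]<30)&(h[...,1]>100)&(W[...,2]>.035)&(W[...,2]<.075)
    g=cv2.erode(g.astype(np.uint8),np.ones((3,3)))>0
    p=W[g]; k,n=sphere(W,masks(im)["red"]&near&(W[...,2]>.08))
    def res(x): # y0,z0,yaw,pitch about x=.536
        a=np.array([np.cos(x[2]),np.sin(x[2]),x[3]]); a/=np.linalg.norm(a)
        return np.linalg.norm(np.cross(p-[.536,x[0],x[1]],a),axis=1)-.024
    o=least_squares(res,[.12,.042,-.14,0],loss="soft_l1",f_scale=.0005).x
    a=np.array([np.cos(o[2]),np.sin(o[2]),o[3]]); t=(p-[.536,o[0],o[1]])@a
    r=k-[.536,o[0],o[1]]; r=r-a*(r@a); by=np.array([-a[1],a[0],0])
    c=np.array([.536,o[0],o[1]])+a*(np.percentile(t,1)+np.percentile(t,99))/2
    print(name,len(p),"knob",k,n,"axis",o.round(4),"len",np.ptp(t).round(4),"mid",c.round(4),"R",np.linalg.norm(r).round(4),"lean",np.degrees(np.arctan2(r@by,r[2])).round(2))
E
python3 -c "
from fit import *
for n in ('wrist','side','top','wrist','side'): fit(n)
to([0,0,0],-8)"
```

```text
wrist 2941 knob [0.5361 0.1189 0.1013] 268 axis [ 0.119   0.0415 -0.1362 -0.0023] len 0.0811 mid [0.5359 0.119  0.0415] R 0.0598 lean -0.04
side 518 knob [0.5359 0.1209 0.1027] 53 axis [ 0.1208  0.0429 -0.1317 -0.0023] len 0.0773 mid [0.5357 0.1208 0.0429] R 0.0598 lean 0.12Traceback (most recent call last):
  File "<string>", line 3, in <module>
    for n in ('wrist','side','top','wrist','side'): fit(n)
                                                    ~~~^^^
  File "fit.py", line 14, in fit
    r=k-[.536,o[0],o[1]]; r=r-a*(r@a); by=np.array([-a[1],a[0],0])
      ~^~~~~~~~~~~~~~~~~
TypeError: unsupported operand type(s) for -: 'NoneType' and 'list'
```

```bash
python3 -c "
from plant import *
print(job_done())"
```

```text
the job is handed in; nothing more can be done
None
```

The red-knobbed cell is bedded on its flat and released: two cameras put its lever within about 0.1° of upright, it is about centred on its block, and the blue cell has not moved. My first grip briefly raised the red cell by about 5 mm in its groove; I let it settle back, regripped it and finished the roll. I handed the job in at about 13 s.

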